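Fetch the lock cylinder from behind the bottle and tube

TASK

Fetch the brass lock cylinder that lies at the back of the stock rack: first stand the oil bottle and the cutter tube, which are in its way, aside on the mat; then lay the cylinder lengthwise in the middle of the fitting block, between its end stops, and after that put the bottle and the tube back on the rack, each on the seat where it stood. Keep the bottle and the tube upright, and leave the other lock cylinder and the pliers alone.

Things in the scene. Friction and masses are not known exactly. Their poses are not given: they have to be found in the camera images.
- brass_cylinder: Brass-coloured double profile lock cylinder, lying on its side, 26 x 73 x 17 mm, 0.19 kg. Origin: centre of its underside; y is its long axis, z up. It starts on the cradle of the rack, long axis along the rack's y. Grip it across its 26 mm width (along its x) at its middle.
- oil_bottle: Small brown dropper bottle, black dropper cap, standing, 102 mm tall: round body 32 mm in diameter up to 65 mm, then neck and a dropper 12 mm thick from 76 to 102 mm. 0.07 kg. Origin: centre of its underside, z up. It starts on one of the rack's two seats, the tube on the other (which is which varies), both close in front of the brass cylinder: no room for a finger between.
- cutter_tube: Plain white plastic tube of spare cutters with a black cap, standing, 66 mm tall, 22 mm in diameter, the cap (top 16 mm) 24 mm. About 0.03 kg. Origin: centre of its underside, z up.
- rack: Fixed grey stock rack, foot 118 x 104 mm. In front two flat round black seats (41 mm wide) at x = -36, y = +-23 mm, surface 8 mm above the desk. At the origin a wooden cradle, floor 16 mm above the desk, with cheeks 28 mm high at y = +-42 to +-49 mm. Back plate 50 mm high, its front face at x = +52 mm. Origin: centre of the underside, seats toward -x, z up.
- mat: Fixed flat mat, black edge round a grey top, 160 mm (its x) x 100 mm (its y), 3 mm thick: the side area for the bottle and the tube, any spot of it. Origin: centre of the underside, z up.
- fitting_block: Fixed wooden fitting block 64 x 112 mm with a grey felt bed (46 x 92 mm), the bed's top 13 mm above the desk, and a steel end stop 24 mm high (above the desk) at either end, inner faces at y = +-47 mm. The cylinder goes in the middle of the bed, its long axis along the block's y, either way round. Origin: centre of the underside, z up.
- nickel_cylinder: Another lock cylinder, silver-grey, 26 x 73 x 17 mm, lying on the bare desk near the robot: a bystander. Origin: centre of its underside.
- pliers: Pliers with red handles, 49 x 158 x 11 mm, lying on the bare desk: a bystander. Origin: middle of the underside.

How it is judged:
On the way, in this order (a step that is already met when the one before it is completed fails the run):
1. the bottle and the tube both stand on the mat, let go, and the brass cylinder still lies in the rack (x of oil_bottle in the frame of mat between -0.078 and 0.078 m and y of oil_bottle in the frame of mat between -0.049 and 0.049 m and height (world z) of each of oil_bottle, cutter_tube below 0.01 m and angle between each of oil_bottle, cutter_tube's own z axis and vertical below 0.12 rad and contact force between each of oil_bottle, cutter_tube and the fingers below 0.2 N and linear speed of each of oil_bottle, cutter_tube below 0.02 m/s and x of cutter_tube in the frame of mat between -0.078 and 0.078 m and y of cutter_tube in the frame of mat between -0.049 and 0.049 m and distance of brass_cylinder from where it was at the start of the episode below 0.03 m), for 0.2 s.
2. the brass cylinder lies in the fitting block, let go, while the bottle and the tube still stand on the mat (horizontal distance between brass_cylinder and fitting_block below 0.012 m and height (world z) of brass_cylinder below 0.018 m and angle between the y axis of brass_cylinder and the y axis of fitting_block, either way round below 0.2 rad and angle between brass_cylinder's own z axis and vertical below 0.15 rad and contact force between each of brass_cylinder, oil_bottle, cutter_tube and the fingers below 0.2 N and linear speed of each of brass_cylinder, oil_bottle, cutter_tube below 0.02 m/s and x of oil_bottle in the frame of mat between -0.078 and 0.078 m and y of oil_bottle in the frame of mat between -0.049 and 0.049 m and height (world z) of each of oil_bottle, cutter_tube below 0.01 m and angle between each of oil_bottle, cutter_tube's own z axis and vertical below 0.12 rad and x of cutter_tube in the frame of mat between -0.078 and 0.078 m and y of cutter_tube in the frame of mat between -0.049 and 0.049 m), for 0.2 s.
At the end, for the whole second after the job is handed in: The brass cylinder lies at rest on the fitting block's bed, its middle within 12 mm of the block's middle and its long axis within 0.2 rad of the block's y; the bottle and the tube stand upright at rest on the rack, each within 15 mm of where it stood at the start (horizontal distance between brass_cylinder and fitting_block below 0.012 m and height (world z) of brass_cylinder below 0.018 m and angle between the y axis of brass_cylinder and the y axis of fitting_block, either way round below 0.2 rad and angle between brass_cylinder's own z axis and vertical below 0.15 rad and contact force between brass_cylinder and the fingers below 0.2 N and linear speed of each of brass_cylinder, oil_bottle, cutter_tube below 0.02 m/s and distance of each of oil_bottle, cutter_tube from where it was at the start of the episode below 0.015 m and angle between each of oil_bottle, cutter_tube's own z axis and vertical below 0.12 rad); the robot touches nothing.
It fails at once if the bottle or the tube is tipped over (angle between any of oil_bottle, cutter_tube's own z axis and vertical above 0.6 rad).
It fails at once if the other lock cylinder or the pliers are moved by more than 20 mm (distance of any of nickel_cylinder, pliers from where it was at the start of the episode above 0.02 m).
It also fails if it takes over 112 s, if anything falls off the work surface, if the arm or the gripper's body presses on something with over 40 N, if the wrist force passes 120 N, or if a joint passes its speed limit or range.

ROBOT

A 7-joint arm with a two-finger parallel gripper is mounted at the origin on a cart in front of the work surface, level with it; the furniture and walls round the work are solid. World frame = base frame: x ahead of the robot, y to its left, z up, the work surface at z = 0. Lengths are in m, angles in rad, forces in N, time in s.
With the tool pointing down it reaches from about 0.4 to 0.85 m from the base axis. Payload 10.4 kg.
Tool frame: the origin (TCP) lies at the very end of the fingers, on their centre line; the grasp point (between the pads) lies 19 mm behind it; z points along the fingers, y is the line along which they close (so a half turn about z gives the same grasp; the last joint's range is limited). The gripper opens to 85 mm and grips with 20 to 120 N. Pads are 22 mm wide; open, the fingers measure 114 mm over their backs; the gripper's body (76 mm by 85 mm) begins 54 mm behind the grasp point. The pads swing forward as they close: fully open they stand 13 mm farther back than shut.
Start: joints at [1.222, 0.332, -0.065, 1.46, 0.022, 1.35, -0.088], TCP at [0.2, -0.592, 0.231] pointing down, gripper open.
Joint ranges: [-2.6, 2.6], [-0.5, 2.12], [-1.47, 1.34], [0.16, 2.42], [-1.27, 4.41], [0.06, 2.06], [-2.6, 2.6]. Speed limits (rad/s): [2.22, 2.22, 2.79, 2.79, 3.14, 3.14, 3.14].

INTERFACE

Orientations are given as a unit quaternion [x, y, z, w].
In Python, from workcell import manip gives the robot as it stands.
- The arm moves only by the tool advance, called after "Call:" by a JSON object that holds its "name" and its "arguments". Schema: {"type":"object","properties":{"increments":{"type":"object","properties":{"wx":{"type":"array","items":{"type":"number"},"minItems":1,"maxItems":20},"wy":{"type":"array","items":{"type":"number"},"minItems":1,"maxItems":20},"wz":{"type":"array","items":{"type":"number"},"minItems":1,"maxItems":20},"sx":{"type":"array","items":{"type":"number"},"minItems":1,"maxItems":20},"sy":{"type":"array","items":{"type":"number"},"minItems":1,"maxItems":20},"sz":{"type":"array","items":{"type":"number"},"minItems":1,"maxItems":20},"aperture":{"type":"array","items":{"type":"number"},"minItems":1,"maxItems":20}},"additionalProperties":false,"required":["wx","wy","wz","sx","sy","sz","aperture"]},"clamp_n":{"type":"number"},"only":{"type":"string"},"quiet":{"type":"boolean"},"lines":{"type":"string"}},"required":["increments"],"additionalProperties":false}. increments is an object with one list for each field, all of the same length, 1 to 20, a row being the entries at one place: wx, wy, wz (a rotation vector in fractions of the full range, 1 being 4 rad), sx, sy, sz (the shift in normalised numbers (1 is 0.75 m)), aperture (the opening from 0.0 (shut) to 1.0 (fully open)); each row is the pose to reach, as a shift and turn from the pose commanded when the call began, along the tool's axes at that moment; what a row does not reach only later rows make up. A row lasts 1/8 s, in which the tool goes at most 0.0625 m and 0.188 rad, less where a joint would pass 70% of its speed; a pose out of reach is approached as far as the arm can. The fingers move at their own pace and stop on an object; clamp_n is the grip in N (left out, the last holds). Time passes only in rows, so rows that do not move let the fingers close. The tool returns the time, the measured TCP pose, the force, the opening and the grip force at its end. only (a regular expression) keeps the lines of the reply that match it, lines (a string "A,B") keeps lines A to B, and quiet returns only ok. Input that does not fit is refused with a message, and nothing moves.
- manip.get_obs(): the state, without advancing time (a new reading comes with each control period).
- manip.camera(name): name is "scene" or "top" or "wrist"; returns the picture (400x640x3 uint8, blue, green, red); there is no depth.
- manip.calibration(name): a dict with "fx", "fy", "cx", "cy" (pixels), "world_from_camera" (4x4, takes a point from camera to world coordinates); the wrist camera has in their place "tool_from_camera" (4x4, takes a point from camera to tool coordinates, whose origin is the TCP and whose axes are the flange's). Camera axes: x right, y up, looking along -z (the intrinsics and any distortion apply to the point x, -y, -z); pixel columns grow to the right and rows downward; lengths in m; the calibration is good to about 2 mm. A picture is of the moment at which its call begins: read the wrist's pose just before it. calibration takes no time and is no camera call.
- manip.hand_in(): hands the job in; it is judged then, once.
Trained networks look in the newest picture that a camera, given by its name, has taken for a name from the list of things; names that differ only in an ending like _2 or _b are one class to them, and where a whole thing is asked for, a point or a joint stands for the part that bears it (a point fixed in the world has none). Each returns a list of dicts, best first, with "confidence" (0 to 1); they miss things now and then, are a little off and sometimes report something else, mostly with a low value. They report only what shows in the picture. A call takes as long as a camera call.
- manip.outline_of(camera, thing): "mask" (400x640 bool, what is visible of it) and "bbox" ([left, top, right, bottom] in pixels, round what is visible of it).
The state is a dict: "clock": time; "joint_pos": joint angles; "joint_velocities": joint speeds; "tau": joint torques, N m; "position": TCP position; "ee_rot": TCP orientation; "ft_force": force on the tool from outside, world axes, zero at the start; "torque": the same for the moment, N m; "grip_width": opening from 0.0 (shut) to 1.0 (fully open); "grasp_force": force on a finger pad.
Only numpy, scipy, OpenCV 4.12 (cv2) and the standard library are available. Lean on these libraries where they do the work, as an engineer would, in place of code of your own. Each camera call takes 0.05 s, during which the arm holds its last target. There are 200 camera calls.

## Working session

There is one attempt and no reset: what is moved stays moved. The work goes in short steps, Python scripts to look and compute and a tool call to move; the robot and the scene stay as the last step left them, time stands still between calls to the robot, and variables do not carry over. Pictures are saved under pics/ and viewed, at most 14 in all, crops included, and the job is handed in when it is done.

```bash
mkdir -p pics; ls; python3 - <<'E'
from workcell import manip
import cv2,numpy as np
o=manip.get_obs();print(o)
for n in("scene","top"):
    cv2.imwrite(f"pics/{n}0.png",manip.camera(n));c=manip.calibration(n);print(n,c)
    for t in "brass_cylinder oil_bottle cutter_tube rack mat fitting_block nickel_cylinder pliers".split():
        print(t,[(round(d["confidence"],2),[int(v) for v in d["bbox"]]) for d in manip.outline_of(n,t)][:3])
print(manip.calibration("wrist"))
E
```

```text
pics
{'clock': 0.0, 'joint_pos': array([ 1.22238746,  0.33285281, -0.06468879,  1.46097279,  0.02162791,
        1.34989337, -0.08849599]), 'joint_velocities': array([ 9.42619108e-05, -4.49826929e-04,  6.74176073e-04, -5.88730558e-04,
        6.75208859e-04, -3.31668755e-04,  4.30221692e-04]), 'tau': array([ 2.61239993e-04, -6.25451803e+01,  4.91578924e-02, -3.91601515e+01,
        1.62036525e-02,  1.00239721e-02,  1.25701050e-07]), 'position': array([ 0.19990235, -0.5917612 ,  0.23051279]), 'ee_rot': array([ 9.86758420e-01,  1.62195283e-01, -1.64381445e-04, -6.95901767e-04]), 'ft_force': array([-0.26018332, -0.74559937, -1.31137407]), 'torque': array([ 0.00885668, -0.01769313, -0.02335673]), 'grasp_force': 0.0, 'grip_width': 0.9995160847151334}
scene {'fx': 367.20529973370566, 'fy': 367.20529973370566, 'cx': 318.15050698692113, 'cy': 196.5002533641107, 'world_from_camera': array([[-0.83812551,  0.32890357, -0.43516443,  0.15891781],
       [-0.54530433, -0.5252965 ,  0.65322796,  0.41337031],
       [-0.01374135,  0.78478406,  0.61961694,  0.58419583],
       [ 0.        ,  0.      
[... 967 characters left out ...]
7, 232]), (0.35, [388, 188, 428, 205])]
mat [(0.85, [288, 173, 355, 266]), (0.66, [201, 170, 262, 215])]
fitting_block [(0.79, [202, 172, 260, 214])]
nickel_cylinder [(0.85, [278, 285, 318, 307])]
pliers [(0.61, [360, 122, 440, 141])]
{'fx': 287.68480300447885, 'fy': 287.68480300447885, 'cx': 322.1087684425378, 'cy': 204.85256861577164, 'tool_from_camera': array([[-1.83596444e-04,  9.48752223e-01,  3.16020861e-01,
         8.27650906e-02],
       [ 9.99999966e-01,  1.15582809e-04,  2.33962375e-04,
         6.57107295e-04],
       [ 1.85445745e-04,  3.16020893e-01, -9.48752212e-01,
        -1.42098187e-01],
       [ 0.00000000e+00,  0.00000000e+00,  0.00000000e+00,
         1.00000000e+00]])}
```

```bash
cat > h.py <<'E'
import numpy as np,cv2
from workcell import manip
from scipy.spatial.transform import Rotation as R
def cam(n,o=None):
    c=manip.calibration(n)
    if n=="wrist":
        T=np.eye(4);T[:3,:3]=R.from_quat(o["ee_rot"]).as_matrix();T[:3,3]=o["position"]
        W=T@c["tool_from_camera"]
    else: W=c["world_from_camera"]
    return c,W
def ray(n,uv,o=None):
    c,W=cam(n,o);d=np.array([(uv[0]-c["cx"])/c["fx"],-(uv[1]-c["cy"])/c["fy"],-1.])
    return W[:3,3],W[:3,:3]@d
def onz(n,uv,z,o=None):
    p,d=ray(n,uv,o);return p+d*(z-p[2])/d[2]
def proj(n,X,o=None):
    c,W=cam(n,o);q=(np.asarray(X)-W[:3,3])@W[:3,:3];return np.array([c["cx"]-c["fx"]*q[...,0]/q[...,2],c["cy"]+c["fy"]*q[...,1]/q[...,2]]).T
def tri(a,b):
    A=[];y=[]
    for p,d in(a,b):
        d=d/np.linalg.norm(d);M=np.eye(3)-np.outer(d,d);A.append(M);y.append(M@p)
    return np.linalg.lstsq(np.vstack(A),np.hstack(y),rcond=None)[0]
def rect(mask,n,z,o=None):
    "min-area rectangle of a mask put on the plane z: centre, sizes, angle of long axis"
    cs=max(cv2.findContours(mask.astype(np.uint8),0,1)[0],key=cv2.contourArea)[:,0]
    P=np.array([onz(n,u,z,o)[:2] for u in cs]);b=cv2.minAreaRect((P*1000).astype(np.float32))
    pts=cv2.boxPoints(b)/1000;e=pts[1]-pts[0];f=pts[2]-pts[1];l=e if np.linalg.norm(e)>np.linalg.norm(f) else f
    return np.round(np.array(b[0])/1000,4),np.round(np.array(b[1])/1000,4),round(float(np.arctan2(l[1],l[0])%np.pi),3)
E
python3 - <<'E'
from h import *
im=manip.camera("top")
for t,z in dict(brass_cylinder=.03,rack=0.,mat=.003,fitting_block=.0,nickel_cylinder=.017,pliers=.01,oil_bottle=.09,cutter_tube=.066).items():
    for m in manip.outline_of("top",t)[:1]: print(t,m["confidence"],rect(m["mask"],"top",z))
cv2.imwrite("pics/top1.png",cv2.resize(im[110:320,180:450],None,fx=2.8,fy=2.8,interpolation=2))
E
```

```text
brass_cylinder 0.67 (array([ 0.5688, -0.2751]), array([0.0269, 0.0737]), 1.709)
rack 0.94 (array([ 0.5744, -0.2799]), array([0.1302, 0.1157]), 0.116)
mat 0.93 (array([ 0.5211, -0.1103]), array([0.1626, 0.1014]), 0.236)
fitting_block 0.82 (array([0.5716, 0.0662]), array([0.1176, 0.0659]), 1.42)
nickel_cylinder 0.82 (array([ 0.3767, -0.0711]), array([0.0696, 0.0265]), 1.347)
pliers 0.79 (array([ 0.6924, -0.2634]), array([0.0493, 0.1549]), 1.734)
oil_bottle 0.93 (array([ 0.5212, -0.2473]), array([0.0317, 0.0415]), 2.353)
cutter_tube 0.72 (array([ 0.5298, -0.2967]), array([0.0215, 0.0369]), 2.253)
```

View pics/top1.png

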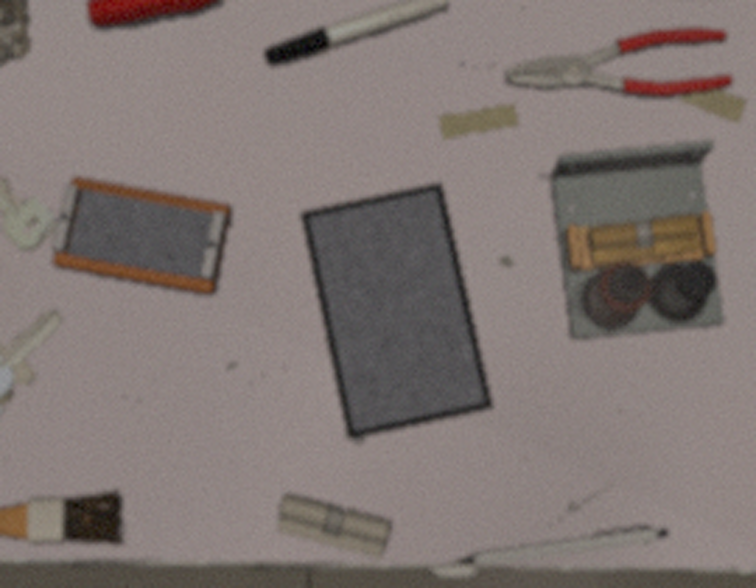

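View pics/scene0.png

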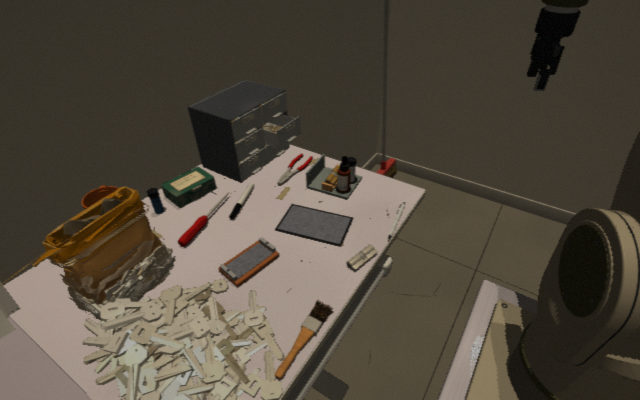

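```bash
cat >> h.py <<'E'
def go(p,yaw,o=None):
    "shift and turn in tool axes to TCP p, pointing down, tool x at yaw"
    o=o or manip.get_obs();r=R.from_quat(o["ee_rot"])
    g=R.from_matrix(np.array([[np.cos(yaw),np.sin(yaw),0],[np.sin(yaw),-np.cos(yaw),0],[0,0,-1]]).T).as_matrix()
    g=R.from_matrix(np.array([[np.cos(yaw),np.sin(yaw),0],[np.sin(yaw),-np.cos(yaw),0],[0,0,-1.]]).T)
    print(np.round((r.inv()*g).as_rotvec(),3),np.round(r.inv().apply(np.array(p)-o["position"]),4))
E
sed -i '/as_matrix()$/{/g=R/d}' h.py
python3 -c "
from h import *
go([.55,-.28,.24],1.69)"
```

```text
[ 0.     0.    -1.364] [ 0.4315 -0.1837 -0.0087]
```

The rows are not in the units I measure in: shifts go in shares of 0.75 m and turns go in shares of 4 rad. I convert before sending: 0.4315 m is 0.5753, 0.385 m is 0.5133, -1.364 rad is -0.341.

Call:
{"name": "advance", "arguments": {"increments": {"wx":[0, 0, 0, 0, 0, 0, 0, 0, 0, 0], "wy":[0, 0, 0, 0, 0, 0, 0, 0, 0, 0], "wz":[-0.045, -0.09, -0.135, -0.18, -0.225, -0.27, -0.315, -0.341, -0.341, -0.341], "sx":[0.0733, 0.1467, 0.22, 0.2933, 0.3667, 0.44, 0.5133, 0.5753, 0.5753, 0.5753], "sy":[-0.0307, -0.0613, -0.0933, -0.124, -0.156, -0.1867, -0.2187, -0.2449, -0.2449, -0.2449], "sz":[0, 0, 0, 0, 0, 0, 0, -0.0116, -0.0116, -0.0116], "aperture":[0.5, 0.5, 0.5, 0.5, 0.5, 0.5, 0.5, 0.5, 0.5, 0.5]}, "clamp_n": 30}}

```text
clock: 2.6
position: [0.5497, -0.2805, 0.2398]
ee_rot: [0.664, 0.748, -0.0, -0.0]
ft_force: [0.1, -0.3, 0.1]
grip_width: 0.499
grasp_force: 0.0
```

```bash
python3 - <<'E'
from h import *
o=manip.get_obs();im=manip.camera("wrist");cv2.imwrite("pics/w1.png",im)
print(o["position"],o["joint_pos"])
for t,z in dict(brass_cylinder=.033,rack=0.,mat=.003,pliers=.01,oil_bottle=.11,cutter_tube=.074).items():
    for m in manip.outline_of("wrist",t)[:2]: print(t,m["confidence"],m["bbox"],rect(m["mask"],"wrist",z,o))
E
```

```text
[ 0.54973933 -0.28050646  0.23978758] [ 0.77096782  0.35082216 -0.48097918  1.45016193  0.16319592  1.38060534
  0.40228474]
brass_cylinder 0.84 [325.5, 144.7, 348.2, 203.6] (array([ 0.5695, -0.2738]), array([0.0259, 0.0728]), 1.747)
brass_cylinder 0.15 [290.7, 140.1, 322.1, 175.3] (array([ 0.5296, -0.2585]), array([0.0351, 0.0415]), 1.656)
rack 0.6 [289.2, 127.6, 389.7, 219.0] (array([ 0.5745, -0.2807]), array([0.1317, 0.1199]), 0.092)
mat 0.74 [239.2, 5.1, 390.6, 79.3] (array([ 0.5255, -0.1185]), array([0.1593, 0.0836]), 0.225)
pliers 0.89 [410.5, 110.1, 446.7, 230.7] (array([ 0.6949, -0.2639]), array([0.05 , 0.156]), 1.68)
pliers 0.62 [291.8, 140.1, 322.2, 177.1] (array([ 0.5295, -0.2621]), array([0.0448, 0.0368]), 1.226)
oil_bottle 0.78 [291.4, 139.3, 320.1, 178.3] (array([ 0.5322, -0.2456]), array([0.0276, 0.0321]), 1.688)
cutter_tube 0.79 [298.5, 183.4, 315.9, 213.3] (array([ 0.5348, -0.2933]), array([0.0225, 0.0364]), 1.66)
```

View pics/w1.png

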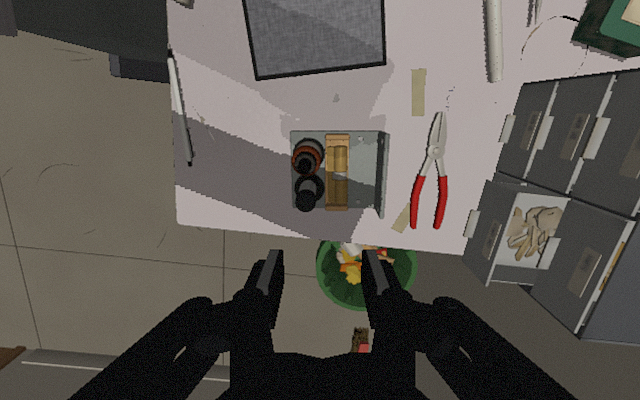

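```bash
python3 -c "
from h import *
go([.545,-.255,.17],1.70)"
```

```text
[-0.     0.    -0.011] [ 0.026  -0.0016  0.0701]
```

Scaled: 0.07 m is 0.0933, 0.035 m is 0.0467, -0.011 rad is -0.0028.

Call:
{"name": "advance", "arguments": {"increments": {"wx":[0, 0, 0, 0], "wy":[0, 0, 0, 0], "wz":[0, -0.0028, -0.0028, -0.0028], "sx":[0.0173, 0.0347, 0.0347, 0.0347], "sy":[0, -0.0027, -0.0027, -0.0027], "sz":[0.0467, 0.0933, 0.0933, 0.0933], "aperture":[0.5, 0.5, 0.5, 0.5]}}}

```text
clock: 3.45
position: [0.5456, -0.2554, 0.1716]
ee_rot: [0.66, 0.751, 0.0, 0.001]
ft_force: [-0.0, -0.2, 1.1]
grip_width: 0.504
grasp_force: 0.0
```

```bash
python3 - <<'E'
from h import *
o=manip.get_obs();im=manip.camera("wrist");cv2.imwrite("pics/w2.png",cv2.resize(im[60:300,200:480],None,fx=2.5,fy=2.5,interpolation=2))
print(o["position"])
for t,z in dict(brass_cylinder=.033,rack=0.,oil_bottle=.11,cutter_tube=.074).items():
    for m in manip.outline_of("wrist",t)[:2]: print(t,m["confidence"],m["bbox"],rect(m["mask"],"wrist",z,o))
E
```

```text
[ 0.54560591 -0.25536645  0.17162394]
brass_cylinder 0.84 [326.7, 178.8, 352.0, 244.7] (array([ 0.5687, -0.2729]), array([0.0243, 0.0722]), 1.733)
brass_cylinder 0.15 [143.6, 0.0, 167.5, 11.7] (array([ 0.3869, -0.1116]), array([0.0207, 0.0071]), 0.13)
rack 0.85 [283.6, 156.7, 406.8, 265.7] (array([ 0.5768, -0.2874]), array([0.1329, 0.1317]), 0.118)
rack 0.46 [291.9, 218.4, 314.8, 262.5] (array([ 0.533 , -0.3251]), array([0.0301, 0.0559]), 1.664)
oil_bottle 0.88 [287.1, 172.8, 323.8, 223.5] (array([ 0.5321, -0.2389]), array([0.0405, 0.0273]), 1.32)
cutter_tube 0.74 [292.8, 219.4, 312.9, 260.1] (array([ 0.5335, -0.2892]), array([0.0232, 0.0413]), 1.692)
```

View pics/w2.png

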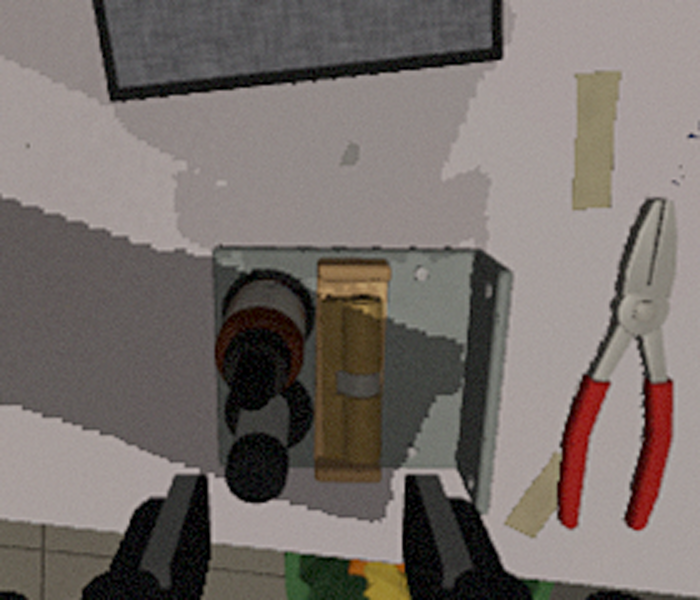

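```bash
python3 - <<'E'
from h import *
o=manip.get_obs()
o2=o
b=onz("wrist",(302.4,212.8),.110,o2);t=onz("wrist",(302.8,247.0),.074,o2);print(b,t, np.arctan2(*(b-t)[1::-1]),np.linalg.norm((b-t)[:2]))
# implied rack from cylinder
for yaw in(.11,.14):
    c,s=np.cos(yaw),np.sin(yaw)
    for y in(.023,-.023): print(yaw,np.array([.569,-.2738])+[c*-.036-s*y,s*-.036+c*y])
im=cv2.imread("pics/w1.png");cv2.imwrite("pics/w1c.png",cv2.resize(im[120:230,280:400],None,fx=5,fy=5,interpolation=2))
# rack base corners in w2 crop px: front-left, front-right(near tool), 
for p in [(214,247),(472,247),(218,468)]: print(onz("wrist",(200+p[0]/2.5,60+p[1]/2.5),.003,o2))
E
```

```text
[ 0.53150047 -0.24979794  0.11      ] [ 0.53463216 -0.29649219  0.074     ] 1.6377639778981818 0.046799147430842125
0.11 [ 0.53069268 -0.25489103]
0.11 [ 0.53574248 -0.30061301]
0.14 [ 0.53014273 -0.25604858]
0.14 [ 0.53656172 -0.30159852]
[ 0.50441996 -0.2302556   0.003     ]
[ 0.61485537 -0.21595391  0.003     ]
[ 0.51571082 -0.335428    0.003     ]
```

View pics/w1c.png

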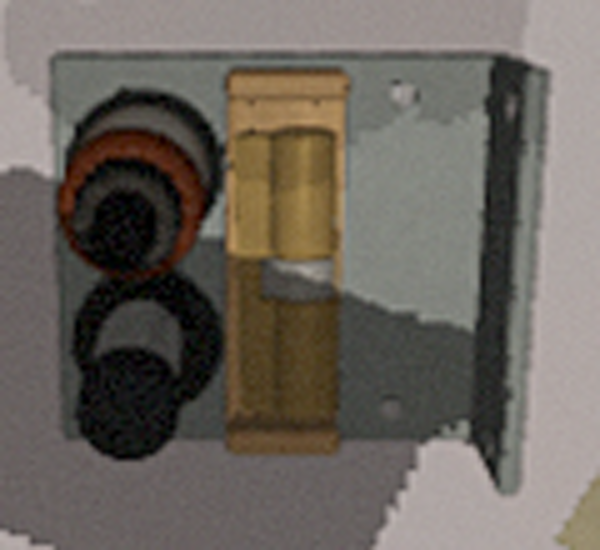

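```bash
python3 - <<'E'
from h import *
o2=manip.get_obs()
o1=dict(position=np.array([.54974,-.28051,.23979]),ee_rot=[np.cos(.845),np.sin(.845),0,0])
q=lambda u1,u2:np.round(tri(ray("wrist",u1,o1),ray("wrist",u2,o2)),4)
print("dropper",q((304.6,165.6),(302.4,212.8)));print("cap",q((305.6,200.8),(302.8,247)))
print("dropper@.11",onz("wrist",(304.6,165.6),.11,o1),onz("wrist",(302.4,212.8),.11,o2))
print("cap@.074",onz("wrist",(305.6,200.8),.074,o1),onz("wrist",(302.8,247),.074,o2))
# cylinder end corners: far edge mid & near edge mid  w1c (285,130),(285,430) ; w2 (355,297),(352,468)
print("cyl slot far edge",q((280+268/5,120+259/5),(200+335/2.5,60+371/2.5)), q((280+335/5,120+292/5),(200+382/2.5,60+396/2.5)))
print("fingers dropper-top offset"); go([.5315,-.252,.12],1.69)
E
```

```text
dropper [ 0.5309 -0.2558  0.0938]
cap [ 0.5346 -0.304   0.0593]
dropper@.11 [ 0.53122358 -0.25271219  0.11      ] [ 0.53150047 -0.24979794  0.11      ]
cap@.074 [ 0.53495114 -0.29924379  0.074     ] [ 0.53463216 -0.29649219  0.074     ]
cyl slot far edge [ 0.5642 -0.2745  0.0174] [ 0.5818 -0.2765  0.0368]
fingers dropper-top offset
[0.001 0.001 0.01 ] [ 0.0048 -0.0135  0.051 ]
```

Scaled: 0.0495 m is 0.066, 0.025 m is 0.0333, 0.01 rad is 0.0025.

```bash
python3 -c "
from h import *
go([.531,-.254,.122],1.69)"
```

```text
[0.001 0.001 0.01 ] [ 0.0029 -0.0143  0.049 ]
```

Call:
{"name": "advance", "arguments": {"increments": {"wx":[0, 0, 0, 0, 0], "wy":[0, 0, 0, 0, 0], "wz":[0.0025, 0.0025, 0.0025, 0.0025, 0.0025], "sx":[0.004, 0.004, 0.004, 0.004, 0.004], "sy":[-0.0187, -0.0193, -0.0193, -0.0193, -0.0193], "sz":[0.0333, 0.066, 0.066, 0.066, 0.066], "aperture":[0.5, 0.5, 0.5, 0.5, 0.5]}}}

```text
clock: 4.32
position: [0.531, -0.2535, 0.1218]
ee_rot: [0.663, 0.748, 0.0, 0.001]
ft_force: [1.1, 0.2, 0.6]
grip_width: 0.502
grasp_force: 0.0
```

```bash
python3 - <<'E'
from h import *
o=manip.get_obs();im=manip.camera("wrist");cv2.imwrite("pics/w3.png",cv2.resize(im[130:400,200:480],None,fx=2.2,fy=2.2,interpolation=2))
print(o["position"],R.from_quat(o["ee_rot"]).as_matrix()[:,2],o["joint_velocities"].max())
print(proj("wrist",[.531,-.254,.11],o),proj("wrist",[.5352,-.30,.074],o))
go([.531,-.254,.087],1.69)
E
```

```text
[ 0.53102696 -0.25350894  0.12178142] [ 1.71513505e-03 -7.86469124e-04 -9.99998220e-01] 0.005840464607345813
[319.41613853 252.8750874 ] [318.15818354 284.45289334]
[0.001 0.001 0.001] [-0.0005 -0.      0.0346]
```

View pics/w3.png

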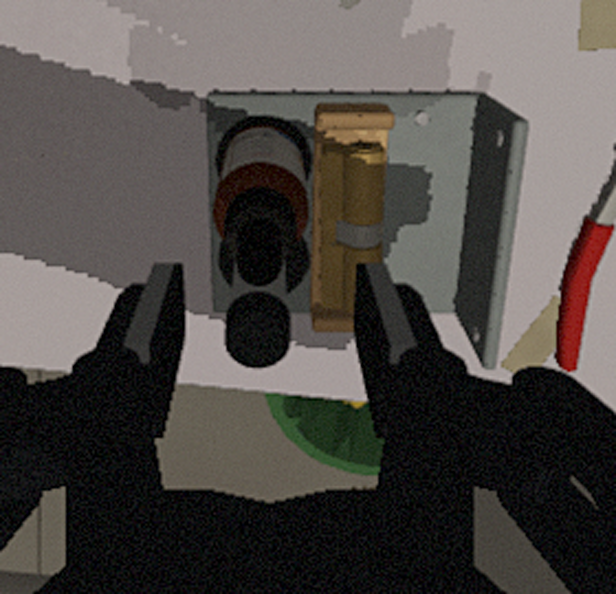

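Scaled: 0.035 m is 0.0467, 0.018 m is 0.024.

```bash
python3 - <<'E'
from h import *
o2=manip.get_obs()
o1=dict(position=np.array([.54974,-.28051,.23979]),ee_rot=[np.cos(.845),np.sin(.845),0,0])
q=lambda u1,u2:np.round(tri(ray("wrist",u1,o1),ray("wrist",u2,o2)),4)
print("dropper",q((304.6,165.6),(317.3,249.5)));print("cap",q((305.6,200.8),(317.3,279)))
print(onz("wrist",(317.3,249.5),.11,o2),onz("wrist",(317.3,279),.074,o2))
E
```

```text
dropper [ 0.5303 -0.2537  0.1058]
cap [ 0.5346 -0.3033  0.0613]
[ 0.52934859 -0.25181076  0.11      ] [ 0.53384265 -0.29514653  0.074     ]
```

Call:
{"name": "advance", "arguments": {"increments": {"wx":[0, 0, 0, 0, 0, 0, 0], "wy":[0, 0, 0, 0, 0, 0, 0], "wz":[0, 0, 0, 0, 0, 0, 0], "sx":[0, 0, 0, 0, 0, 0, 0], "sy":[0, 0, 0, 0, 0, 0, 0], "sz":[0.024, 0.0467, 0.0467, 0.0467, 0.0467, 0.0467, 0.0467], "aperture":[0.5, 0.4, 0.0, 0.0, 0.0, 0.0, 0.0]}, "clamp_n": 30}}

```text
clock: 5.25
position: [0.5303, -0.2534, 0.0858]
ee_rot: [0.663, 0.748, 0.0, 0.0]
ft_force: [-0.6, -0.0, -0.0]
grip_width: 0.244
grasp_force: 29.3
```

Call:
{"name": "advance", "arguments": {"increments": {"wx":[0, 0, 0, 0], "wy":[0, 0, 0, 0], "wz":[0, 0, 0, 0], "sx":[0, 0, 0, 0], "sy":[0, 0, 0, 0], "sz":[0, -0.0133, -0.0267, -0.0267], "aperture":[0.0, 0.0, 0.0, 0.0]}}}

```text
clock: 5.75
position: [0.531, -0.2536, 0.1069]
ee_rot: [0.663, 0.748, 0.0, 0.001]
ft_force: [0.1, -0.3, -0.7]
grip_width: 0.244
grasp_force: 29.4
```

```bash
python3 - <<'E'
from h import *
im=manip.camera("wrist");cv2.imwrite("pics/w4.png",cv2.resize(im[130:400,200:480],None,fx=2.2,fy=2.2,interpolation=2))
E
```

```text
(no output)
```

View pics/w4.png

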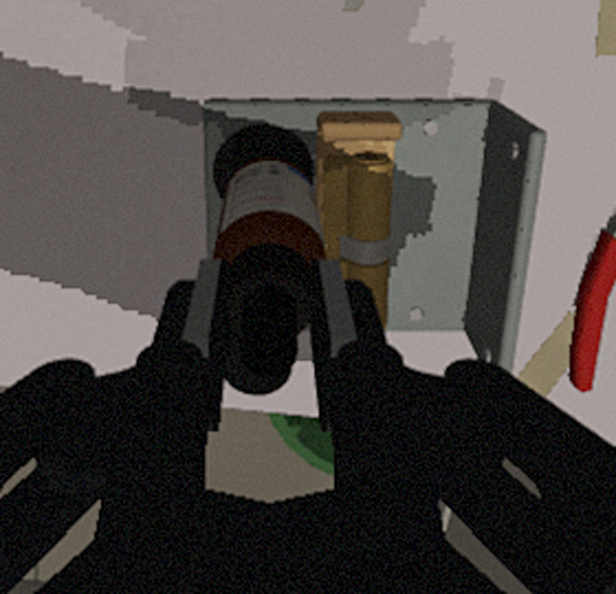

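```bash
python3 -c "
from h import *
go([.482,-.119,.14],1.69);go([.482,-.119,.083],1.69)"
```

```text
[0.001 0.001 0.001] [ 0.1393 -0.0321 -0.0339]
[0.001 0.001 0.001] [ 0.1394 -0.0322  0.0231]
```

Scaled: 0.1394 m is 0.1859, 0.13 m is 0.1733.

Call:
{"name": "advance", "arguments": {"increments": {"wx":[0, 0, 0, 0, 0, 0, 0, 0, 0, 0, 0, 0, 0], "wy":[0, 0, 0, 0, 0, 0, 0, 0, 0, 0, 0, 0, 0], "wz":[0, 0, 0, 0, 0, 0, 0, 0, 0, 0, 0, 0, 0], "sx":[0, 0.0267, 0.08, 0.1333, 0.1733, 0.1859, 0.1859, 0.1859, 0.1859, 0.1859, 0.1859, 0.1859, 0.1859], "sy":[0, -0.004, -0.0187, -0.0307, -0.04, -0.0427, -0.0427, -0.0427, -0.0427, -0.0427, -0.0427, -0.0427, -0.0427], "sz":[-0.0227, -0.0453, -0.0453, -0.0453, -0.0453, -0.0453, -0.02, 0.0067, 0.02, 0.0253, 0.0307, 0.0307, 0.0307], "aperture":[0, 0, 0, 0, 0, 0, 0, 0, 0, 0, 0, 0, 0]}}}

```text
clock: 7.42
position: [0.482, -0.1188, 0.0829]
ee_rot: [0.663, 0.748, 0.0, 0.0]
ft_force: [-0.5, 1.1, -0.7]
grip_width: 0.24
grasp_force: 29.5
```

```bash
python3 - <<'E'
from h import *
o=manip.get_obs();print(o["ft_force"],o["position"])
im=manip.camera("wrist");cv2.imwrite("pics/w5.png",cv2.resize(im[130:400,160:480],None,fx=2.2,fy=2.2,interpolation=2))
E
```

```text
[-0.46504811  1.06495898 -0.67439612] [ 0.48202864 -0.11881242  0.08290505]
```

View pics/w5.png

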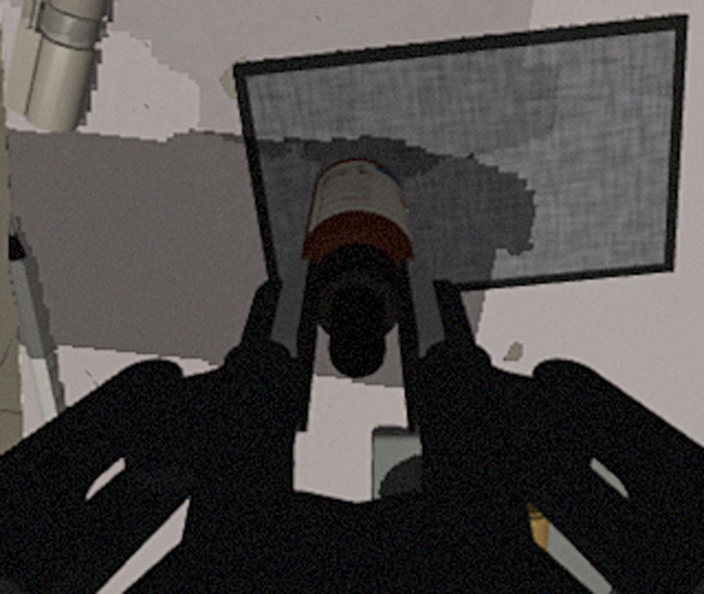

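Scaled: 0.002 m is 0.0027, 0.001 m is 0.0013.

Call:
{"name": "advance", "arguments": {"increments": {"wx":[0, 0, 0], "wy":[0, 0, 0], "wz":[0, 0, 0], "sx":[0, 0, 0], "sy":[0, 0, 0], "sz":[0.0013, 0.0027, 0.0027], "aperture":[0, 0, 0]}}}

```text
clock: 7.85
position: [0.4817, -0.1187, 0.0804]
ee_rot: [0.663, 0.748, -0.0, -0.0]
ft_force: [-0.2, -0.4, -0.5]
grip_width: 0.243
grasp_force: 29.5
```

Call:
{"name": "advance", "arguments": {"increments": {"wx":[0, 0, 0], "wy":[0, 0, 0], "wz":[0, 0, 0], "sx":[0, 0, 0], "sy":[0, 0, 0], "sz":[0.0013, 0.0027, 0.0027], "aperture":[0, 0, 0]}}}

```text
clock: 8.22
position: [0.4817, -0.1188, 0.0784]
ee_rot: [0.663, 0.748, -0.0, -0.0]
ft_force: [0.5, -0.1, -1.0]
grip_width: 0.241
grasp_force: 29.5
```

Scaled: 0.0015 m is 0.002, 0.001 m is 0.0013.

Call:
{"name": "advance", "arguments": {"increments": {"wx":[0, 0, 0], "wy":[0, 0, 0], "wz":[0, 0, 0], "sx":[0, 0, 0], "sy":[0, 0, 0], "sz":[0.0013, 0.002, 0.002], "aperture":[0, 0, 0]}}}

```text
clock: 8.6
position: [0.4819, -0.1189, 0.0772]
ee_rot: [0.663, 0.748, 0.0, 0.0]
ft_force: [-0.4, -0.5, 0.3]
grip_width: 0.242
grasp_force: 29.7
```

Call:
{"name": "advance", "arguments": {"increments": {"wx":[0, 0, 0], "wy":[0, 0, 0], "wz":[0, 0, 0], "sx":[0, 0, 0], "sy":[0, 0, 0], "sz":[0.0013, 0.002, 0.002], "aperture":[0, 0, 0]}}}

```text
clock: 8.98
position: [0.4827, -0.1191, 0.0769]
ee_rot: [0.663, 0.748, 0.0, 0.001]
ft_force: [-3.3, 0.9, 14.7]
grip_width: 0.239
grasp_force: 31.4
```

Call:
{"name": "advance", "arguments": {"increments": {"wx":[0, 0, 0, 0, 0, 0, 0, 0], "wy":[0, 0, 0, 0, 0, 0, 0, 0], "wz":[0, 0, 0, 0, 0, 0, 0, 0], "sx":[0, 0, 0, 0, 0, 0, 0, 0], "sy":[0, 0, 0, 0, 0, 0, 0, 0], "sz":[-0.0011, -0.0013, -0.0013, -0.0013, -0.0013, -0.0267, -0.0667, -0.0667], "aperture":[0, 0.1, 0.5, 0.5, 0.5, 0.5, 0.5, 0.5]}}}

```text
clock: 9.98
position: [0.4831, -0.119, 0.1274]
ee_rot: [0.663, 0.748, 0.001, 0.002]
ft_force: [0.3, 0.5, -0.7]
grip_width: 0.5
grasp_force: 0.0
```

```bash
python3 -c "
from h import *
go([.5345,-.298,.13],1.69);go([.5345,-.298,.046],1.69)"
```

```text
[0.003 0.002 0.001] [-0.1839  0.0296 -0.0021]
[0.003 0.002 0.001] [-0.1837  0.0293  0.0819]
```

Scaled: -0.184 m is -0.2453, -0.15 m is -0.2.

Call:
{"name": "advance", "arguments": {"increments": {"wx":[0, 0, 0, 0, 0, 0, 0, 0], "wy":[0, 0, 0, 0, 0, 0, 0, 0], "wz":[0, 0, 0, 0, 0, 0, 0, 0], "sx":[-0.0667, -0.1333, -0.2, -0.2453, -0.2453, -0.2453, -0.2453, -0.2453], "sy":[0.0107, 0.0213, 0.032, 0.0393, 0.0393, 0.0393, 0.0393, 0.0393], "sz":[-0.0133, -0.0133, -0.0133, 0, 0.0267, 0.04, 0.04, 0.04], "aperture":[0.5, 0.5, 0.5, 0.5, 0.5, 0.5, 0.5, 0.5]}}}

```text
clock: 10.98
position: [0.5335, -0.2972, 0.0962]
ee_rot: [0.663, 0.749, 0.0, 0.0]
ft_force: [0.1, 0.1, 0.2]
grip_width: 0.497
grasp_force: 0.0
```

```bash
python3 - <<'E'
from h import *
o=manip.get_obs();im=manip.camera("wrist");cv2.imwrite("pics/w6.png",cv2.resize(im[130:400,160:480],None,fx=2.2,fy=2.2,interpolation=2))
print(o["position"],proj("wrist",[.5345,-.298,.074],o))
for t in("cutter_tube","brass_cylinder"):
  for m in manip.outline_of("wrist",t)[:1]: print(m["confidence"],m["bbox"],rect(m["mask"],"wrist",.033,o))
go([.5345,-.298,.046],1.69)
E
```

```text
[ 0.53348908 -0.29724108  0.09621602] [321.13368976 245.58473864]
0.91 [304.2, 201.1, 339.3, 266.7] (array([ 0.5353, -0.3095]), array([0.0279, 0.0528]), 1.691)
0.72 [352.2, 148.7, 388.9, 242.3] (array([ 0.5681, -0.274 ]), array([0.025 , 0.0733]), 1.724)
[0.001 0.001 0.001] [-0.0003  0.0009  0.0503]
```

View pics/w6.png

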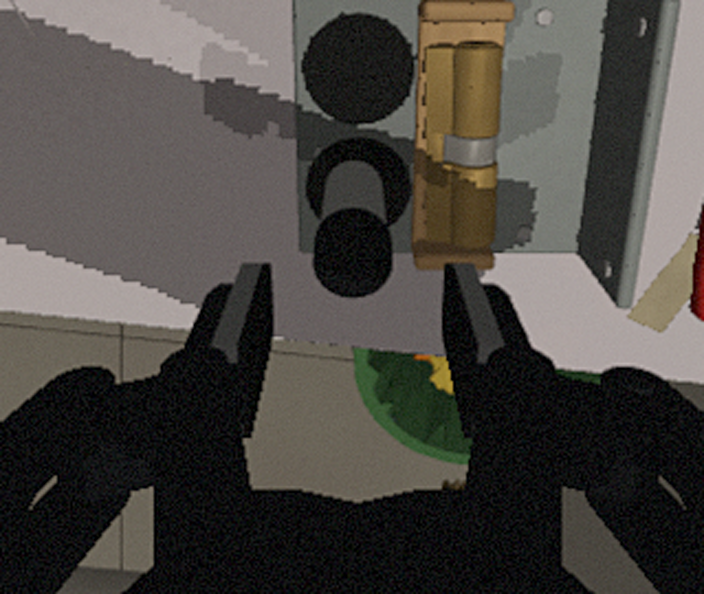

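Scaled: 0.049 m is 0.0653, 0.04 m is 0.0533.

```bash
python3 -c "
from h import *
o=manip.get_obs();print(onz('wrist',(322.7,160.9),.008,o))"
```

```text
[ 0.53064322 -0.25644618  0.008     ]
```

Call:
{"name": "advance", "arguments": {"increments": {"wx":[0, 0, 0, 0, 0, 0, 0, 0, 0], "wy":[0, 0, 0, 0, 0, 0, 0, 0, 0], "wz":[0, 0, 0, 0, 0, 0, 0, 0, 0], "sx":[0, 0, 0, 0, 0, 0, 0, 0, 0], "sy":[0.0013, 0.0013, 0.0013, 0.0013, 0.0013, 0.0013, 0.0013, 0.0013, 0.0013], "sz":[0.0267, 0.0533, 0.0653, 0.0653, 0.0653, 0.0653, 0.0653, 0.0653, 0.0653], "aperture":[0.5, 0.5, 0.5, 0.5, 0, 0, 0, 0, 0]}, "clamp_n": 30}}

```text
clock: 12.25
position: [0.5344, -0.2979, 0.047]
ee_rot: [0.663, 0.748, 0.0, 0.0]
ft_force: [0.0, -0.2, 3.2]
grip_width: 0.275
grasp_force: 29.5
```

Call:
{"name": "advance", "arguments": {"increments": {"wx":[0, 0, 0, 0], "wy":[0, 0, 0, 0], "wz":[0, 0, 0, 0], "sx":[0, 0, 0, 0], "sy":[0, 0, 0, 0], "sz":[-0.0267, -0.0667, -0.1133, -0.1133], "aperture":[0, 0, 0, 0]}}}

```text
clock: 12.75
position: [0.5358, -0.2984, 0.1358]
ee_rot: [0.663, 0.748, 0.001, 0.003]
ft_force: [0.5, -0.2, -0.4]
grip_width: 0.277
grasp_force: 29.5
```

```bash
python3 -c "
from h import *
go([.56,-.101,.135],1.69);go([.56,-.101,.042],1.69)"
```

```text
[0.005 0.004 0.001] [0.1931 0.0476 0.0004]
[0.005 0.004 0.001] [0.1935 0.0472 0.0933]
```

Scaled: 0.193 m is 0.2573, 0.15 m is 0.2.

Call:
{"name": "advance", "arguments": {"increments": {"wx":[0, 0, 0, 0, 0, 0, 0, 0, 0, 0], "wy":[0, 0, 0, 0, 0, 0, 0, 0, 0, 0], "wz":[0, 0, 0, 0, 0, 0, 0, 0, 0, 0], "sx":[0.0667, 0.1333, 0.2, 0.2573, 0.2573, 0.2573, 0.2573, 0.2573, 0.2573, 0.2573], "sy":[0.016, 0.032, 0.048, 0.0633, 0.0633, 0.0633, 0.0633, 0.0633, 0.0633, 0.0633], "sz":[0, 0, 0, 0, 0.04, 0.08, 0.1067, 0.1173, 0.1173, 0.1173], "aperture":[0, 0, 0, 0, 0, 0, 0, 0, 0, 0]}}}

```text
clock: 14.0
position: [0.5588, -0.1006, 0.0445]
ee_rot: [0.663, 0.748, 0.0, 0.001]
ft_force: [0.1, 0.6, -0.3]
grip_width: 0.279
grasp_force: 29.5
```

Call:
{"name": "advance", "arguments": {"increments": {"wx":[0, 0, 0], "wy":[0, 0, 0], "wz":[0, 0, 0], "sx":[0, 0, 0], "sy":[0, 0, 0], "sz":[0.0027, 0.0047, 0.0047], "aperture":[0, 0, 0]}}}

```text
clock: 14.38
position: [0.5592, -0.1008, 0.0418]
ee_rot: [0.664, 0.748, 0.0, 0.001]
ft_force: [-3.5, 0.1, 13.2]
grip_width: 0.268
grasp_force: 30.7
```

Scaled: -0.1 m is -0.1333, -0.07 m is -0.0933.

Call:
{"name": "advance", "arguments": {"increments": {"wx":[0, 0, 0, 0, 0, 0, 0, 0, 0], "wy":[0, 0, 0, 0, 0, 0, 0, 0, 0], "wz":[0, 0, 0, 0, 0, 0, 0, 0, 0], "sx":[0, 0, 0, 0, 0, 0, 0, 0, 0], "sy":[0, 0, 0, 0, 0, 0, 0, 0, 0], "sz":[-0.0011, -0.0013, -0.0013, -0.0013, -0.0013, -0.04, -0.0933, -0.1333, -0.1333], "aperture":[0, 0.1, 0.5, 0.5, 0.55, 0.55, 0.55, 0.55, 0.55]}}}

```text
clock: 15.5
position: [0.5595, -0.1006, 0.1424]
ee_rot: [0.663, 0.748, 0.001, 0.002]
ft_force: [-1.0, -0.8, -0.2]
grip_width: 0.549
grasp_force: 0.0
```

```bash
python3 -c "
from h import *
go([.5685,-.27,.11],1.70)
im=manip.camera('top')
for t,z in (('oil_bottle',.05),('cutter_tube',.04),('mat',.003)):
  for m in manip.outline_of('top',t)[:1]: print(t,m['confidence'],m['bbox'],rect(m['mask'],'top',z))
"
```

```text
[ 0.004  0.002 -0.009] [-0.1692 -0.0115  0.0326]
```

Scaled: -0.169 m is -0.2253, -0.15 m is -0.2, -0.009 rad is -0.0023.

Call:
{"name": "advance", "arguments": {"increments": {"wx":[0, 0, 0, 0, 0, 0, 0], "wy":[0, 0, 0, 0, 0, 0, 0], "wz":[0, 0, 0, -0.0023, -0.0023, -0.0023, -0.0023], "sx":[-0.0667, -0.1333, -0.2, -0.2253, -0.2253, -0.2253, -0.2253], "sy":[-0.004, -0.0093, -0.0133, -0.0153, -0.0153, -0.0153, -0.0153], "sz":[0, 0, 0, 0.0267, 0.0435, 0.0435, 0.0435], "aperture":[0.55, 0.55, 0.55, 0.55, 0.55, 0.55, 0.55]}}}

```text
clock: 16.58
position: [0.5676, -0.2676, 0.1078]
ee_rot: [0.659, 0.752, 0.0, 0.0]
ft_force: [0.7, -0.2, -0.5]
grip_width: 0.551
grasp_force: 0.0
```

```bash
python3 - <<'E'
from h import *
o=manip.get_obs();im=manip.camera("wrist");cv2.imwrite("pics/w7.png",cv2.resize(im[100:400,160:480],None,fx=2,fy=2,interpolation=2))
print(o["position"])
for y in(-.036,0,.036):
  c,s=np.cos(.13),np.sin(.13)
  print((proj("wrist",[[.5685+c*x-s*y,-.274+s*x+c*y,.033] for x in(-.013,.013)],o)-[160,100])*2)
for t in("oil_bottle","cutter_tube","brass_cylinder"):
  for m in manip.outline_of("wrist",t)[:1]: print(t,m["confidence"],m["bbox"],rect(m["mask"],"wrist",.033,o))
E
```

```text
[ 0.56757433 -0.26764395  0.10783235]
[[290.00714121 323.72412396]
 [351.10195748 323.75239473]]
[[288.45674383 245.10869131]
 [352.52958918 245.15367703]]
[[286.74743943 158.43561892]
 [354.1035151  158.50068492]]
oil_bottle 0.97 [193.8, 1.8, 256.0, 26.0] (array([ 0.4887, -0.137 ]), array([0.0391, 0.0152]), 0.132)
cutter_tube 0.5 [329.4, 0.5, 349.1, 5.6] (array([ 0.5605, -0.1215]), array([0.0135, 0.0033]), 0.132)
brass_cylinder 0.89 [302.2, 177.5, 336.0, 264.2] (array([ 0.5695, -0.2732]), array([0.0254, 0.074 ]), 1.736)
```

View pics/w7.png

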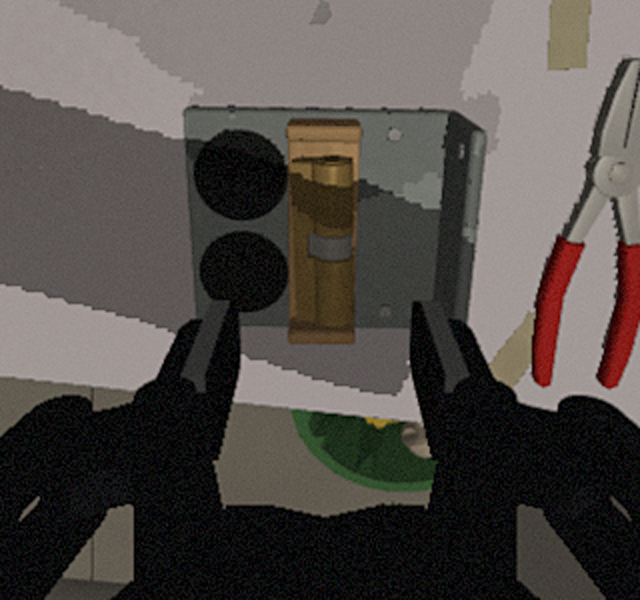

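```bash
python3 -c "
from h import *
go([.5688,-.2738,.020],1.70)"
```

```text
[0.001 0.001 0.001] [-0.0048  0.0007  0.0881]
```

Scaled: 0.087 m is 0.116, 0.078 m is 0.104.

Call:
{"name": "advance", "arguments": {"increments": {"wx":[0, 0, 0, 0, 0, 0], "wy":[0, 0, 0, 0, 0, 0], "wz":[0, 0, 0, 0, 0, 0], "sx":[-0.008, -0.008, -0.008, -0.008, -0.008, -0.008], "sy":[0, 0.0007, 0.0007, 0.0007, 0.0007, 0.0007], "sz":[0.04, 0.08, 0.104, 0.116, 0.116, 0.116], "aperture":[0.55, 0.55, 0.55, 0.55, 0.55, 0.55]}, "clamp_n": 50}}

```text
clock: 17.52
position: [0.5689, -0.2757, 0.0215]
ee_rot: [0.66, 0.751, 0.0, 0.001]
ft_force: [-0.1, -0.3, 0.2]
grip_width: 0.55
grasp_force: 0.0
```

Call:
{"name": "advance", "arguments": {"increments": {"wx":[0, 0, 0, 0, 0], "wy":[0, 0, 0, 0, 0], "wz":[0, 0, 0, 0, 0], "sx":[0, 0, 0, 0, 0], "sy":[0, 0, 0, 0, 0], "sz":[0, 0, 0, 0, 0], "aperture":[0, 0, 0, 0, 0]}}}

```text
clock: 18.15
position: [0.5687, -0.2758, 0.0215]
ee_rot: [0.66, 0.751, 0.0, 0.001]
ft_force: [-2.1, -0.1, 6.1]
grip_width: 0.268
grasp_force: 48.8
```

Scaled: -0.15 m is -0.2, -0.11 m is -0.1467.

Call:
{"name": "advance", "arguments": {"increments": {"wx":[0, 0, 0, 0, 0, 0], "wy":[0, 0, 0, 0, 0, 0], "wz":[0, 0, 0, 0, 0, 0], "sx":[0, 0, 0, 0, 0, 0], "sy":[0, 0, 0, 0, 0, 0], "sz":[-0.0267, -0.08, -0.1467, -0.2, -0.2, -0.2], "aperture":[0, 0, 0, 0, 0, 0]}}}

```text
clock: 18.9
position: [0.5679, -0.2754, 0.1705]
ee_rot: [0.66, 0.751, -0.0, -0.0]
ft_force: [0.2, -0.8, -1.2]
grip_width: 0.271
grasp_force: 49.5
```

```bash
python3 -c "
from h import *
go([.56,-.02,.17],1.42)"
```

```text
[-0.    0.    0.28] [0.2543 0.025  0.0005]
```

Scaled: 0.2543 m is 0.3391, 0.2 m is 0.2667, 0.28 rad is 0.07.

Call:
{"name": "advance", "arguments": {"increments": {"wx":[0, 0, 0, 0, 0, 0, 0, 0], "wy":[0, 0, 0, 0, 0, 0, 0, 0], "wz":[0, 0.015, 0.03, 0.045, 0.06, 0.07, 0.07, 0.07], "sx":[0.0667, 0.1333, 0.2, 0.2667, 0.3391, 0.3391, 0.3391, 0.3391], "sy":[0.0067, 0.0133, 0.02, 0.0267, 0.0333, 0.0333, 0.0333, 0.0333], "sz":[0, 0, 0, 0, 0, 0, 0, 0], "aperture":[0, 0, 0, 0, 0, 0, 0, 0]}}}

```text
clock: 19.9
position: [0.5599, -0.0212, 0.1697]
ee_rot: [0.759, 0.652, -0.001, -0.0]
ft_force: [0.0, -0.9, -0.4]
grip_width: 0.267
grasp_force: 49.5
```

```bash
python3 - <<'E'
from h import *
o=manip.get_obs();im=manip.camera("wrist");cv2.imwrite("pics/w8.png",im)
print(o["position"],o["ee_rot"])
for t,z in(("fitting_block",.013),("brass_cylinder",.17)):
  for m in manip.outline_of("wrist",t)[:2]: print(t,m["confidence"],m["bbox"],rect(m["mask"],"wrist",z,o))
E
```

```text
[ 0.55992554 -0.02115787  0.16971592] [ 7.58627746e-01  6.51524013e-01 -5.34475122e-04 -3.43917749e-04]
fitting_block 0.82 [283.8, 37.3, 356.8, 162.8] (array([0.5708, 0.0644]), array([0.1133, 0.0649]), 1.403)
fitting_block 0.4 [253.0, 262.9, 270.2, 296.6] (array([ 0.4726, -0.1231]), array([0.0507, 0.0127]), 1.041)
brass_cylinder 0.81 [294.2, 198.6, 346.6, 332.1] (array([ 0.5612, -0.0251]), array([0.0832, 0.027 ]), 1.439)
```

View pics/w8.png

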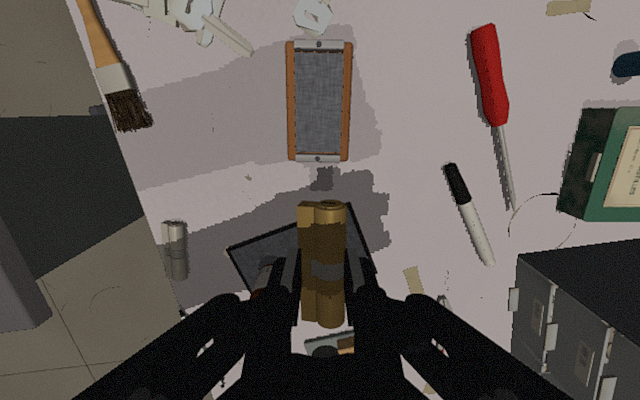

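```bash
python3 - <<'E'
from h import *
o=manip.get_obs()
P=[onz("wrist",u,.013,o) for u in((294.5,49),(344,49),(342,154),(295,154))];print(np.mean(P,0))
print("cyl mid",np.mean([onz("wrist",u,.181,o) for u in((298,200),(346,200),(300,326),(344,326))],0))
for m in manip.outline_of("wrist","brass_cylinder")[:1]: print(rect(m["mask"],"wrist",.183,o))
im=manip.camera("top")
for m in manip.outline_of("top","fitting_block")[:1]: print(m["confidence"],rect(m["mask"],"top",.013))
go([.5708,.063,.06],1.418)
E
```

```text
[0.57155621 0.06410634 0.013     ]
cyl mid [ 0.56212645 -0.01790304  0.181     ]
(array([ 0.5625, -0.0174]), array([0.0758, 0.0246]), 1.439)
[-0.     0.     0.001] [ 0.0841 -0.0022  0.1104]
```

The rows are not in the units I measure in: shifts go in shares of 0.75 m and turns go in shares of 4 rad. I convert before sending: 0.11 m is 0.1467, 0.06 m is 0.08.

Call:
{"name": "advance", "arguments": {"increments": {"wx":[0, 0, 0, 0, 0, 0, 0], "wy":[0, 0, 0, 0, 0, 0, 0], "wz":[0, 0, 0, 0, 0, 0, 0], "sx":[0.0533, 0.1, 0.1107, 0.1107, 0.1107, 0.1107, 0.1107], "sy":[-0.0013, -0.0027, -0.0027, -0.0027, -0.0027, -0.0027, -0.0027], "sz":[0, 0.0267, 0.08, 0.1333, 0.1467, 0.1467, 0.1467], "aperture":[0, 0, 0, 0, 0, 0, 0]}}}

```text
clock: 21.08
position: [0.572, 0.0623, 0.0622]
ee_rot: [0.759, 0.652, 0.001, 0.001]
ft_force: [0.2, 0.2, -1.7]
grip_width: 0.273
grasp_force: 49.5
```

```bash
python3 - <<'E'
from h import *
o=manip.get_obs();im=manip.camera("wrist");cv2.imwrite("pics/w9.png",cv2.resize(im[100:400,160:480],None,fx=2,fy=2,interpolation=2))
go([.5705,.062,.021],1.418)
E
```

```text
[ 0.003 -0.     0.001] [-0.0005 -0.0015  0.0411]
```

View pics/w9.png

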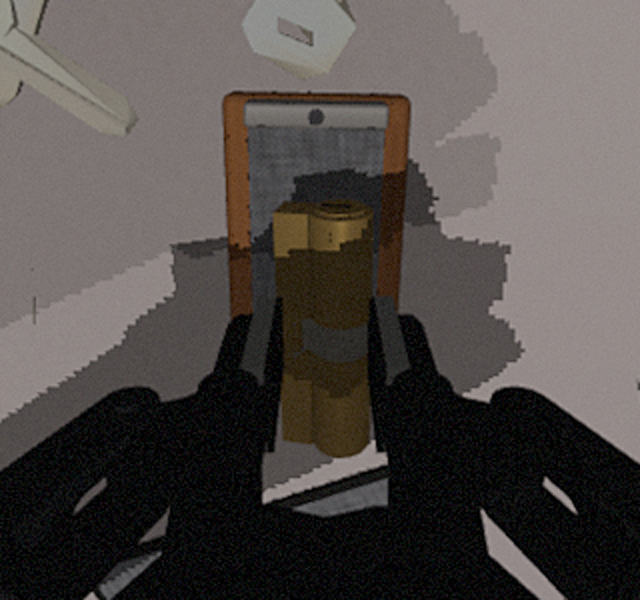

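Scaled: 0.041 m is 0.0547, -0.003 m is -0.004.

Call:
{"name": "advance", "arguments": {"increments": {"wx":[0, 0, 0, 0, 0, 0], "wy":[0, 0, 0, 0, 0, 0], "wz":[0, 0, 0, 0, 0, 0], "sx":[-0.0013, -0.0013, -0.0013, -0.0013, -0.0013, -0.0013], "sy":[-0.004, -0.004, -0.004, -0.004, -0.004, -0.004], "sz":[0.02, 0.04, 0.0507, 0.0547, 0.0547, 0.0547], "aperture":[0, 0, 0, 0, 0, 0]}}}

```text
clock: 21.88
position: [0.568, 0.0618, 0.0197]
ee_rot: [0.758, 0.652, 0.0, 0.0]
ft_force: [0.0, -0.3, -1.6]
grip_width: 0.267
grasp_force: 49.5
```

Call:
{"name": "advance", "arguments": {"increments": {"wx":[0, 0, 0], "wy":[0, 0, 0], "wz":[0, 0, 0], "sx":[0, 0, 0], "sy":[0, 0, 0], "sz":[0.0013, 0.0027, 0.0027], "aperture":[0, 0, 0]}}}

```text
clock: 22.25
position: [0.568, 0.0617, 0.0185]
ee_rot: [0.758, 0.652, 0.0, 0.0]
ft_force: [-3.6, -1.2, 9.7]
grip_width: 0.269
grasp_force: 50.6
```

Scaled: -0.13 m is -0.1733, -0.11 m is -0.1467.

Call:
{"name": "advance", "arguments": {"increments": {"wx":[0, 0, 0, 0, 0, 0, 0, 0, 0, 0, 0], "wy":[0, 0, 0, 0, 0, 0, 0, 0, 0, 0, 0], "wz":[0, 0, 0, 0, 0, 0, 0, 0, 0, 0, 0], "sx":[0, 0, 0, 0, 0, 0, 0, 0, -0.04, -0.08, -0.08], "sy":[0, 0, 0, 0, 0, 0, 0, 0, 0, 0, 0], "sz":[-0.0007, -0.0007, -0.0007, -0.0007, -0.0027, -0.0267, -0.08, -0.1467, -0.1733, -0.1733, -0.1733], "aperture":[0.1, 0.4, 0.4, 0.4, 0.4, 0.4, 0.4, 0.5, 0.5, 0.5, 0.5]}}}

```text
clock: 23.62
position: [0.5588, -0.0004, 0.1489]
ee_rot: [0.76, 0.65, 0.0, 0.001]
ft_force: [-0.8, 1.2, 0.1]
grip_width: 0.501
grasp_force: 0.0
```

```bash
python3 - <<'E'
from h import *
o=manip.get_obs();im=manip.camera("wrist");cv2.imwrite("pics/w10.png",cv2.resize(im[0:400,160:480],None,fx=1.5,fy=1.5,interpolation=2))
for t,z in(("fitting_block",.013),("brass_cylinder",.03)):
  for m in manip.outline_of("wrist",t)[:1]: print(t,m["confidence"],m["bbox"],rect(m["mask"],"wrist",z,o))
go([.482,-.119,.13],1.69);go([.482,-.119,.077],1.69)
E
```

```text
brass_cylinder 0.59 [305.6, 86.9, 334.6, 172.5] (array([0.5701, 0.0615]), array([0.0719, 0.0251]), 1.441)
[ 0.001 -0.    -0.269] [-0.1325 -0.0576  0.0179]
[ 0.001 -0.    -0.269] [-0.1326 -0.0576  0.0709]
```

View pics/w10.png

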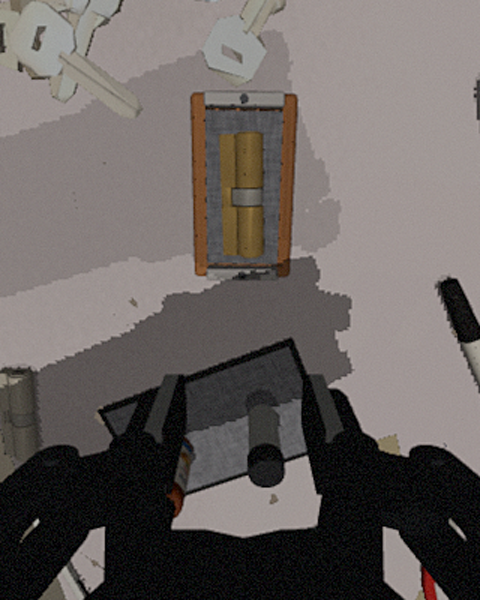

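```bash
python3 -c "
from h import *
go([.5595,-.1007,.11],1.69);go([.5595,-.1007,.042],1.69)"
```

```text
[ 0.001 -0.    -0.269] [-0.1029  0.0163  0.038 ]
[ 0.001 -0.    -0.269] [-0.1029  0.0162  0.106 ]
```

Scaled: -0.1029 m is -0.1372, -0.05 m is -0.0667, -0.269 rad is -0.0673.

Call:
{"name": "advance", "arguments": {"increments": {"wx":[0, 0, 0, 0], "wy":[0, 0, 0, 0], "wz":[-0.0325, -0.0673, -0.0673, -0.0673], "sx":[-0.0667, -0.1372, -0.1372, -0.1372], "sy":[0.0107, 0.0217, 0.0217, 0.0217], "sz":[0, 0.0133, 0.0133, 0.0133], "aperture":[0.55, 0.55, 0.55, 0.55]}}}

```text
clock: 24.28
position: [0.5595, -0.1003, 0.1375]
ee_rot: [0.664, 0.748, 0.0, -0.0]
ft_force: [-0.2, 1.2, 0.3]
grip_width: 0.55
grasp_force: 0.0
```

```bash
python3 - <<'E'
from h import *
o=manip.get_obs();im=manip.camera("wrist");cv2.imwrite("pics/w11.png",cv2.resize(im[100:400,160:480],None,fx=2,fy=2,interpolation=2))
print(o["position"],(proj("wrist",[.5593,-.1007,.069],o)-[160,100])*2,(proj("wrist",[.482,-.119,.105],o)-[160,100])*2)
go([.5595,-.1007,.042],1.69)
E
```

```text
[ 0.55953502 -0.10027366  0.13750575] [319.5036197  237.02129059] [ 85.04531881 300.62178002]
[ 0.    -0.001  0.   ] [-0.001  -0.0003  0.0957]
```

View pics/w11.png

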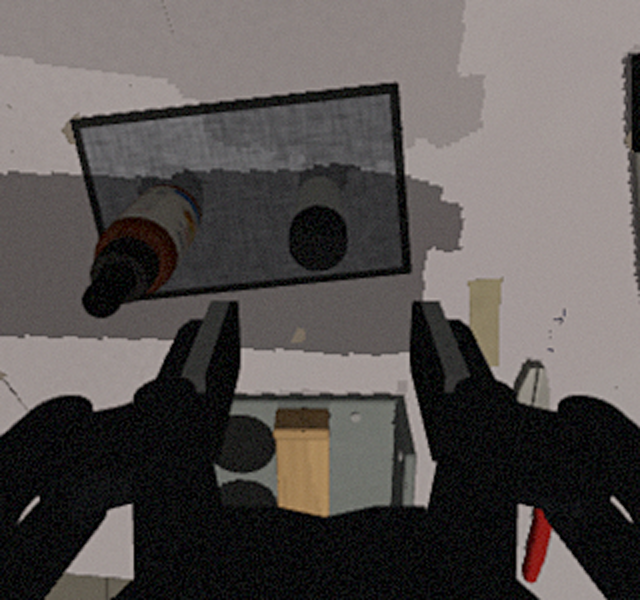

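Scaled: 0.0957 m is 0.1276, 0.08 m is 0.1067.

Call:
{"name": "advance", "arguments": {"increments": {"wx":[0, 0, 0, 0, 0, 0, 0, 0, 0], "wy":[0, 0, 0, 0, 0, 0, 0, 0, 0], "wz":[0, 0, 0, 0, 0, 0, 0, 0, 0], "sx":[0, 0, 0, 0, 0, 0, 0, 0, 0], "sy":[0, 0, 0, 0, 0, 0, 0, 0, 0], "sz":[0.0533, 0.1067, 0.1276, 0.1276, 0.1276, 0.1276, 0.1276, 0.1276, 0.1276], "aperture":[0.55, 0.55, 0.55, 0.5, 0, 0, 0, 0, 0]}, "clamp_n": 30}}

```text
clock: 25.45
position: [0.5605, -0.1019, 0.0432]
ee_rot: [0.664, 0.748, 0.001, 0.001]
ft_force: [0.8, 0.9, 6.7]
grip_width: 0.271
grasp_force: 29.6
```

Call:
{"name": "advance", "arguments": {"increments": {"wx":[0, 0, 0, 0, 0], "wy":[0, 0, 0, 0, 0], "wz":[0, 0, 0, 0, 0], "sx":[0, 0, 0, 0, 0], "sy":[0, 0, 0, 0, 0], "sz":[-0.0267, -0.0667, -0.12, -0.12, -0.12], "aperture":[0, 0, 0, 0, 0]}}}

```text
clock: 26.08
position: [0.5591, -0.102, 0.1321]
ee_rot: [0.664, 0.748, -0.0, 0.0]
ft_force: [0.2, -0.4, -0.6]
grip_width: 0.269
grasp_force: 29.6
```

```bash
python3 -c "
from h import *
go([.5344,-.2979,.13],1.69);go([.5344,-.2979,.05],1.69)"
```

```text
[ 0.     0.    -0.001] [-0.1917 -0.0476  0.0021]
[ 0.     0.    -0.001] [-0.1916 -0.0476  0.0821]
```

Scaled: -0.192 m is -0.256, -0.15 m is -0.2.

Call:
{"name": "advance", "arguments": {"increments": {"wx":[0, 0, 0, 0, 0, 0, 0, 0, 0, 0, 0], "wy":[0, 0, 0, 0, 0, 0, 0, 0, 0, 0, 0], "wz":[0, 0, 0, 0, 0, 0, 0, 0, 0, 0, 0], "sx":[-0.0667, -0.1333, -0.2, -0.256, -0.256, -0.256, -0.256, -0.256, -0.256, -0.256, -0.256], "sy":[-0.016, -0.032, -0.0493, -0.0635, -0.0635, -0.0635, -0.0635, -0.0635, -0.0635, -0.0635, -0.0635], "sz":[0, 0, 0, 0, 0, 0.04, 0.08, 0.1, 0.1093, 0.1093, 0.1093], "aperture":[0, 0, 0, 0, 0, 0, 0, 0, 0, 0, 0]}}}

```text
clock: 27.45
position: [0.5352, -0.2983, 0.0507]
ee_rot: [0.664, 0.748, 0.0, 0.001]
ft_force: [0.2, 0.4, -0.1]
grip_width: 0.271
grasp_force: 29.6
```

Call:
{"name": "advance", "arguments": {"increments": {"wx":[0, 0, 0], "wy":[0, 0, 0], "wz":[0, 0, 0], "sx":[0, 0, 0], "sy":[0, 0, 0], "sz":[0.0013, 0.0027, 0.0027], "aperture":[0, 0, 0]}}}

```text
clock: 27.82
position: [0.535, -0.2983, 0.0484]
ee_rot: [0.664, 0.748, 0.0, 0.001]
ft_force: [-0.3, 1.3, 4.3]
grip_width: 0.27
grasp_force: 30.0
```

Tube on its seat. Release and head for the bottle.

Scaled: -0.085 m is -0.1133, -0.07 m is -0.0933.

Call:
{"name": "advance", "arguments": {"increments": {"wx":[0, 0, 0, 0, 0, 0, 0, 0], "wy":[0, 0, 0, 0, 0, 0, 0, 0], "wz":[0, 0, 0, 0, 0, 0, 0, 0], "sx":[0, 0, 0, 0, 0, 0, 0, 0], "sy":[0, 0, 0, 0, 0, 0, 0, 0], "sz":[0, 0, 0, 0, -0.04, -0.0933, -0.1133, -0.1133], "aperture":[0.1, 0.5, 0.5, 0.5, 0.5, 0.5, 0.5, 0.5]}}}

```text
clock: 28.82
position: [0.535, -0.2983, 0.1333]
ee_rot: [0.664, 0.748, 0.0, 0.001]
ft_force: [0.1, 0.0, -0.8]
grip_width: 0.498
grasp_force: 0.0
```

```bash
python3 -c "
from h import *
go([.484,-.1195,.133],1.69)"
```

```text
[ 0.001  0.001 -0.001] [ 1.836e-01 -2.960e-02  1.000e-04]
```

Scaled: 0.1836 m is 0.2448, 0.15 m is 0.2.

Call:
{"name": "advance", "arguments": {"increments": {"wx":[0, 0, 0, 0, 0, 0], "wy":[0, 0, 0, 0, 0, 0], "wz":[0, 0, 0, 0, 0, 0], "sx":[0.0667, 0.1333, 0.2, 0.2448, 0.2448, 0.2448], "sy":[-0.0107, -0.0213, -0.032, -0.0395, -0.0395, -0.0395], "sz":[0, 0, 0, 0, 0, 0], "aperture":[0.5, 0.5, 0.5, 0.5, 0.5, 0.5]}}}

```text
clock: 29.58
position: [0.4832, -0.12, 0.1318]
ee_rot: [0.664, 0.747, -0.0, -0.0]
ft_force: [0.2, 0.2, 0.2]
grip_width: 0.499
grasp_force: 0.0
```

```bash
python3 - <<'E'
from h import *
o=manip.get_obs();im=manip.camera("wrist");cv2.imwrite("pics/w12.png",cv2.resize(im[100:400,160:480],None,fx=2,fy=2,interpolation=2))
print(o["position"],(proj("wrist",[.484,-.1195,.105],o)-[160,100])*2)
go([.484,-.1195,.077],1.69)
E
```

```text
[ 0.48319303 -0.12003469  0.1318251 ] [322.28905364 281.12539014]
[-0.001 -0.    -0.003] [0.0007 0.0008 0.0549]
```

View pics/w12.png

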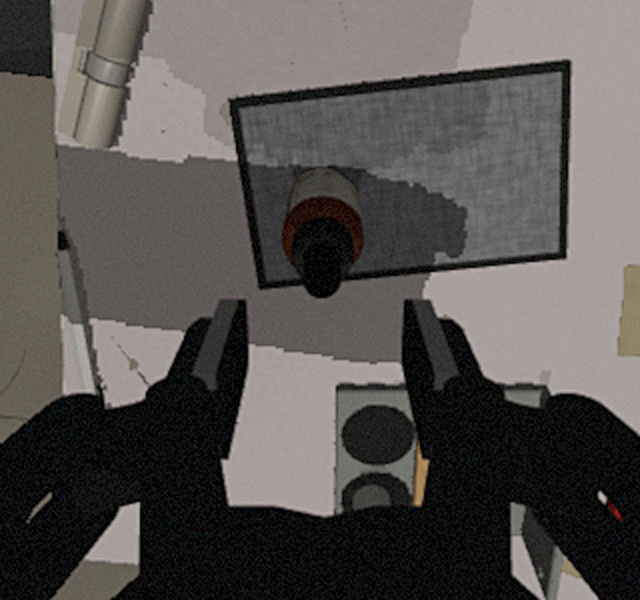

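Scaled: 0.054 m is 0.072, 0.045 m is 0.06.

Call:
{"name": "advance", "arguments": {"increments": {"wx":[0, 0, 0, 0, 0, 0, 0, 0, 0], "wy":[0, 0, 0, 0, 0, 0, 0, 0, 0], "wz":[0, 0, 0, 0, 0, 0, 0, 0, 0], "sx":[0.0013, 0.0013, 0.0013, 0.0013, 0.0013, 0.0013, 0.0013, 0.0013, 0.0013], "sy":[0.0011, 0.0011, 0.0011, 0.0011, 0.0011, 0.0011, 0.0011, 0.0011, 0.0011], "sz":[0.0333, 0.06, 0.072, 0.072, 0.072, 0.072, 0.072, 0.072, 0.072], "aperture":[0.5, 0.5, 0.5, 0.5, 0, 0, 0, 0, 0]}, "clamp_n": 30}}

```text
clock: 30.75
position: [0.4851, -0.1184, 0.0801]
ee_rot: [0.664, 0.748, 0.0, 0.001]
ft_force: [-1.9, 0.5, 5.5]
grip_width: 0.189
grasp_force: 38.3
```

Call:
{"name": "advance", "arguments": {"increments": {"wx":[0, 0, 0, 0, 0], "wy":[0, 0, 0, 0, 0], "wz":[0, 0, 0, 0, 0], "sx":[0, 0, 0, 0, 0], "sy":[0, 0, 0, 0, 0], "sz":[-0.0267, -0.0667, -0.0867, -0.0867, -0.0867], "aperture":[0, 0, 0, 0, 0]}}}

```text
clock: 31.38
position: [0.4838, -0.1181, 0.1428]
ee_rot: [0.664, 0.748, -0.0, -0.0]
ft_force: [-0.4, -0.1, -1.5]
grip_width: 0.133
grasp_force: 31.3
```

```bash
python3 -c "
from h import *
go([.531,-.2537,.14],1.69);go([.531,-.2537,.084],1.69)"
```

```text
[-0.001 -0.    -0.001] [-0.1402  0.0309  0.0027]
[-0.001 -0.    -0.001] [-0.1402  0.031   0.0587]
```

```bash
python3 - <<'E'
from h import *
o=manip.get_obs();im=manip.camera("wrist");cv2.imwrite("pics/w13.png",cv2.resize(im[100:400,160:480],None,fx=2,fy=2,interpolation=2))
for m in manip.outline_of("wrist","oil_bottle")[:1]: print(m["confidence"],m["bbox"])
print(o["grip_width"],o["grasp_force"],o["ft_force"])
E
```

```text
0.94 [295.2, 197.9, 345.7, 294.5]
0.1333506323122225 31.298819681396708 [-0.39816468 -0.14200706 -1.52389074]
```

View pics/w13.png

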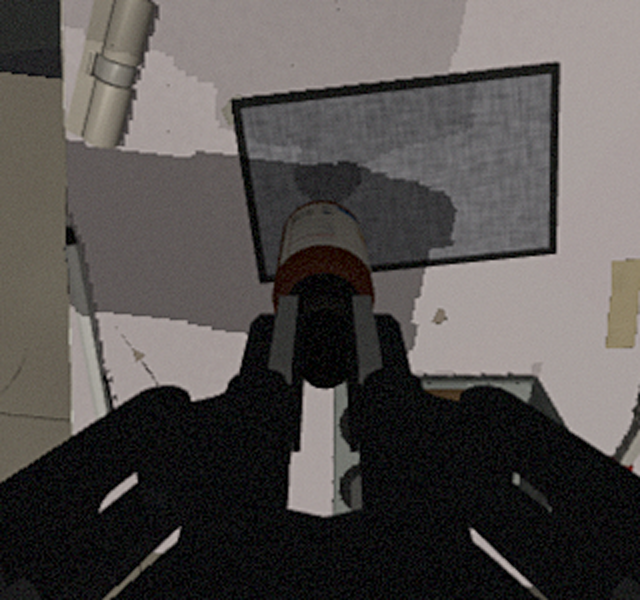

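That makes 16 pictures viewed, two over the limit of 14, so I won't view any more. From here I check with numbers only. The last one shows the bottle held upright by its dropper, at about (323, 330).

Scaled: -0.1402 m is -0.1869, -0.11 m is -0.1467.

Call:
{"name": "advance", "arguments": {"increments": {"wx":[0, 0, 0, 0, 0, 0, 0, 0, 0, 0], "wy":[0, 0, 0, 0, 0, 0, 0, 0, 0, 0], "wz":[0, 0, 0, 0, 0, 0, 0, 0, 0, 0], "sx":[-0.04, -0.0933, -0.1467, -0.1869, -0.1869, -0.1869, -0.1869, -0.1869, -0.1869, -0.1869], "sy":[0.0093, 0.0213, 0.0333, 0.0413, 0.0413, 0.0413, 0.0413, 0.0413, 0.0413, 0.0413], "sz":[0, 0, 0, 0, 0, 0.0267, 0.0533, 0.0667, 0.0667, 0.0667], "aperture":[0, 0, 0, 0, 0, 0, 0, 0, 0, 0]}}}

```text
clock: 32.72
position: [0.532, -0.2537, 0.0943]
ee_rot: [0.664, 0.748, 0.0, 0.0]
ft_force: [1.3, -0.2, -1.0]
grip_width: 0.13
grasp_force: 31.3
```

Call:
{"name": "advance", "arguments": {"increments": {"wx":[0, 0, 0], "wy":[0, 0, 0], "wz":[0, 0, 0], "sx":[0, 0, 0], "sy":[0, 0, 0], "sz":[0.0013, 0.0027, 0.0027], "aperture":[0, 0, 0]}}}

```text
clock: 33.1
position: [0.5316, -0.2538, 0.0918]
ee_rot: [0.664, 0.748, -0.0, 0.0]
ft_force: [-0.1, -0.2, -0.1]
grip_width: 0.135
grasp_force: 31.3
```

Call:
{"name": "advance", "arguments": {"increments": {"wx":[0, 0, 0], "wy":[0, 0, 0], "wz":[0, 0, 0], "sx":[0, 0, 0], "sy":[0, 0, 0], "sz":[0.0013, 0.0027, 0.0027], "aperture":[0, 0, 0]}}}

```text
clock: 33.48
position: [0.5315, -0.2537, 0.0896]
ee_rot: [0.664, 0.748, -0.0, -0.0]
ft_force: [0.1, -0.5, -0.7]
grip_width: 0.131
grasp_force: 31.3
```

Scaled: 0.0015 m is 0.002, 0.001 m is 0.0013.

Call:
{"name": "advance", "arguments": {"increments": {"wx":[0, 0, 0], "wy":[0, 0, 0], "wz":[0, 0, 0], "sx":[0, 0, 0], "sy":[0, 0, 0], "sz":[0.0013, 0.002, 0.002], "aperture":[0, 0, 0]}}}

```text
clock: 33.85
position: [0.5316, -0.2537, 0.0882]
ee_rot: [0.664, 0.748, -0.0, 0.0]
ft_force: [0.1, -0.2, -1.0]
grip_width: 0.134
grasp_force: 31.3
```

Call:
{"name": "advance", "arguments": {"increments": {"wx":[0, 0, 0], "wy":[0, 0, 0], "wz":[0, 0, 0], "sx":[0, 0, 0], "sy":[0, 0, 0], "sz":[0.0013, 0.002, 0.002], "aperture":[0, 0, 0]}}}

```text
clock: 34.22
position: [0.5322, -0.2543, 0.088]
ee_rot: [0.664, 0.747, 0.0, 0.001]
ft_force: [-1.9, -0.2, 9.0]
grip_width: 0.132
grasp_force: 32.4
```

Call:
{"name": "advance", "arguments": {"increments": {"wx":[0, 0], "wy":[0, 0], "wz":[0, 0], "sx":[0, 0], "sy":[0, 0], "sz":[0.0013, 0.0013], "aperture":[0, 0]}}}

```text
clock: 34.48
position: [0.5327, -0.2546, 0.0879]
ee_rot: [0.664, 0.747, 0.0, 0.002]
ft_force: [-3.4, -0.1, 15.2]
grip_width: 0.133
grasp_force: 33.3
```

Scaled: -0.13 m is -0.1733, -0.12 m is -0.16.

Call:
{"name": "advance", "arguments": {"increments": {"wx":[0, 0, 0, 0, 0, 0, 0, 0, 0, 0], "wy":[0, 0, 0, 0, 0, 0, 0, 0, 0, 0], "wz":[0, 0, 0, 0, 0, 0, 0, 0, 0, 0], "sx":[0, 0, 0, 0, 0, 0, 0, 0.04, 0.04, 0.04], "sy":[0, 0, 0, 0, 0, 0, 0, 0, 0, 0], "sz":[-0.002, -0.002, -0.002, -0.002, -0.002, -0.04, -0.0933, -0.16, -0.1733, -0.1733], "aperture":[0, 0.05, 0.4, 0.4, 0.4, 0.4, 0.4, 0.4, 0.4, 0.4]}}}

```text
clock: 35.72
position: [0.5282, -0.2243, 0.216]
ee_rot: [0.664, 0.748, -0.0, 0.001]
ft_force: [-0.7, -0.3, -0.6]
grip_width: 0.4
grasp_force: 0.0
```

```bash
python3 - <<'E'
from h import *
o=manip.get_obs();manip.camera("wrist");print(o["position"])
for t,z in(("oil_bottle",.008),("cutter_tube",.008),("rack",0)):
  for m in manip.outline_of("wrist",t)[:1]: print(t,m["confidence"],m["bbox"],rect(m["mask"],"wrist",z,o))
for b,h in(((.531,-.255),.11),((.535,-.299),.074)): print(proj("wrist",[[*b,h],[*b,.008]],o))
E
```

```text
[ 0.52818252 -0.22434754  0.21595759]
oil_bottle 0.74 [307.1, 193.1, 336.8, 241.6] (array([ 0.5353, -0.276 ]), array([0.038 , 0.0667]), 1.688)
cutter_tube 0.76 [308.5, 236.1, 325.8, 267.3] (array([ 0.5341, -0.3245]), array([0.0259, 0.0498]), 1.693)
rack 0.75 [299.4, 177.7, 401.5, 269.4] (array([ 0.5769, -0.2868]), array([0.1356, 0.1302]), 0.089)
[[319.49944116 234.06837136]
 [320.06794209 201.01874033]]
[[318.7674292  257.12706489]
 [319.24186016 232.74493349]]
```

Scaled: 0.24 m is 0.32, 0.18 m is 0.24.

Call:
{"name": "advance", "arguments": {"increments": {"wx":[0, 0, 0, 0, 0, 0, 0], "wy":[0, 0, 0, 0, 0, 0, 0], "wz":[0, 0, 0, 0, 0, 0, 0], "sx":[0.08, 0.16, 0.24, 0.32, 0.32, 0.32, 0.32], "sy":[0, 0, 0, 0, 0, 0, 0], "sz":[-0.0133, -0.0267, -0.04, -0.04, -0.04, -0.04, -0.04], "aperture":[0.4, 0.4, 0.4, 0.4, 0.4, 0.4, 0.4]}}}

```text
clock: 36.8
position: [0.4998, 0.0128, 0.2451]
ee_rot: [0.665, 0.747, -0.0, -0.0]
ft_force: [0.7, 0.5, 0.7]
grip_width: 0.402
grasp_force: 0.0
```

```bash
python3 - <<'E'
from h import *
for k in range(2):
  for n in("top","scene"):
    manip.camera(n)
    for t in("oil_bottle","cutter_tube","brass_cylinder","fitting_block","pliers","nickel_cylinder"):
      for m in manip.outline_of(n,t)[:1]: print(n,t,round(m["confidence"],2),m["bbox"],*( [rect(m["mask"],n,.03)] if t=="brass_cylinder" else []))
E
```

```text
top oil_bottle 0.83 [388.0, 199.2, 411.7, 222.8]
top cutter_tube 0.57 [418.7, 204.2, 437.8, 218.6]
top fitting_block 0.69 [243.5, 182.3, 262.3, 213.2]
top pliers 0.97 [358.3, 118.9, 440.6, 140.9]
top nickel_cylinder 0.97 [278.4, 284.0, 319.0, 307.2]
scene oil_bottle 0.91 [340.3, 155.8, 352.3, 190.3]
scene cutter_tube 0.54 [349.0, 158.2, 355.9, 180.4]
scene brass_cylinder 0.84 [236.5, 244.0, 268.6, 269.2] (array([0.5596, 0.0658]), array([0.0777, 0.0327]), 1.444)
scene fitting_block 0.69 [220.6, 236.6, 277.9, 286.8]
scene pliers 0.78 [279.3, 159.8, 311.6, 184.1]
scene nickel_cylinder 0.85 [347.1, 245.6, 377.9, 271.6]
top oil_bottle 0.84 [389.5, 202.2, 411.0, 221.6]
top cutter_tube 0.57 [418.3, 206.2, 436.6, 220.5]
top fitting_block 0.96 [242.1, 179.2, 263.5, 216.9]
top pliers 0.73 [359.9, 119.9, 437.6, 142.1]
top nickel_cylinder 0.66 [280.8, 286.4, 315.8, 305.6]
scene oil_bottle 0.95 [338.7, 155.7, 351.6, 189.3]
scene cutter_tube 0.54 [349.1, 157.3, 356.7, 183.2]
scene brass_cylinder 0.71 [236.9, 243.6, 267.0, 269.7] (array([0.5595, 0.0659]), array([0.0748, 0.0314]), 1.424)
scene fitting_block 0.74 [276.6, 156.3, 313.2, 187.2]
scene pliers 0.68 [346.8, 246.6, 376.6, 271.5]
scene nickel_cylinder 0.59 [347.1, 246.5, 377.4, 273.7]
```

```bash
python3 -c "
from workcell import manip
print(manip.hand_in())"
```

```text
the job is handed in; nothing more can be done
None
```

I handed the job in at about 37 s: the brass cylinder is in the fitting block and the bottle and tube are back on their seats (camera checks put both a few mm from where they started); no verdict was shown, and I viewed 16 pictures, two over the limit of 14.

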